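Slide the drilling jig's carriage under the drill bush and lock it there

ROBOT

A 6-joint arm with a two-finger parallel gripper is mounted at the origin on a cart in front of the work surface, level with it; the furniture and walls round the work are solid. World frame = base frame: x ahead of the robot, y to its left, z up, the work surface at z = 0. Lengths are in m, angles in rad, forces in N, time in s.
With the tool pointing down it reaches from about 0.25 to 0.725 m from the base axis. Payload 4 kg.
Tool frame: the origin (TCP) lies on the centre line of the jaws, within the pads' length; the fingertips stand 17 mm ahead of it and the grasp point (between the pads) lies 2 mm behind it; z points along the fingers, y is the line along which they close (so a half turn about z gives the same grasp; the last joint's range is limited). The gripper opens to 85 mm and grips with 20 to 120 N. Pads are 22 mm wide; open, the fingers measure 114 mm over their backs; the gripper's body (76 mm by 85 mm) begins 54 mm behind the grasp point. The pads swing forward as they close: fully open they stand 13 mm farther back than shut.
Start: joints at [1.285, 0.241, 0.005, 1.335, 0, 1.571], TCP at [0.141, 0.48, 0.248] pointing down, gripper open.
Joint ranges: [-2.72, 2.72], [-1.05, 1.87], [-1.09, 1.28], [-1.99, 2.15], [-1.42, 1.44], [-3.14, 3.14]. Speed limits (rad/s): [2.79, 2.79, 3.14, 3.14, 3.14, 3.14].

INTERFACE

Orientations are given as a unit quaternion [x, y, z, w].
In Python, from workcell import get_obs, imaging, order gives the robot as it stands.
- The arm moves only by the tool apply_moves, never from a script. Its argument "targets" is a list that holds one entry, the list of rows, each a list of 5 numbers: the shift along the world's x, y, z in units of 40 mm (1.0 is 40 mm), then the turn about the world's z in degrees, then the gripper command: -1 is shut, 1 is fully open, values between are in proportion. In form: [[[dx, dy, dz, turn, fingers], ...]]. A call has 1 to 8 rows; each row shifts and turns the commanded pose from where the row before left it; what a row does not reach is not made up. A row lasts 1/12 s, in which the tool goes at most 41.7 mm and 7.16 degrees, less where a joint would pass 70% of its speed; a pose out of reach is approached as far as the arm can. A call is refused whole if a number of a shift passes 1 or a number of a turn 7.16, either way. A call with a gripper value outside its range is refused whole. The fingers move at their own pace and stop on an object; the grip force is fixed at half the most. Time passes only in rows, so rows that do not move let the fingers close. It gives the time, the measured TCP pose, the force, the opening and the grip force at its end, in the units of the state.
- get_obs(): the state, without advancing time (a new reading comes with each control period).
- imaging.camera(name): name is "scene" or "side" or "wrist"; returns (picture, depth): 384x512x3 uint8, blue, green, red; 384x512 float32, m along the optical axis (not along the pixel's ray), 0 where there is no reading.
- imaging.get_calibration(name): a dict with "camera_matrix" (3x3 intrinsics, pixels), "eye" and "rotation" of the camera in the world; the wrist camera has in their place "hand_eye" (4x4, takes a point from camera to tool coordinates, whose origin is the TCP and whose axes are the flange's). Camera axes: x right, y down, z forward; pixel columns grow to the right and rows downward; lengths in m; the calibration is good to about 2 mm. The wrist camera is an equidistant fisheye: a pixel r from the principal point sees the ray r / f radians off the axis. A picture is of the moment at which its call begins: read the wrist's pose just before it. get_calibration takes no time and is no camera call.
- order.job_done(): hands the job in; it is judged then, once.
The state is a dict: "clock": time; "joint_pos": joint angles; "joint_vel": joint speeds; "tau": joint torques, N m; "eef_pos": TCP position; "tool_rot": TCP orientation; "ft_force": force on the tool from outside, world axes, zero at the start; "ft_torque": the same for the moment, N m; "grip_width": finger opening in m; "grasp_force": force on a finger pad.
Only numpy, scipy, OpenCV 4.12 (cv2) and the standard library are available. Lean on these libraries where they do the work, as an engineer would, in place of code of your own. Each camera call takes 0.05 s, during which the arm holds its last target. There are 200 camera calls.

TASK

Bring the bolt that is clamped on the blue carriage of the drilling jig under the drill bush: press the red lock button down with a fingertip and keep it down while you push the carriage gently along its rail, in one go, all the way against the end stop. Do not let the button up on the way, or the lock pin drags over the rack. Then let go and draw clear, so that the button springs up and locks the carriage there; grip and lift nothing, and leave the loose screwdriver, bolt, nut and spark plug where they lie.

Things in the scene. Friction and masses are not known exactly. Their poses are not given: they have to be found in the camera images.
- jig: Fixed drilling jig: grey base plate 130 (its x) by 300 (its y) by 10 mm screwed to the bench, with a steel rail along y, a blue carriage on it and a bridge over its -y end. Origin: centre of the plate's underside. z up. Its -y axis is the way the carriage travels to the end stop; its -x side carries the toothed rack and the red button and looks roughly towards the robot.
- carriage (a joint): Travel of the blue carriage along the jig's -y in m: 0 rear end, 0.120 against the end stop. Locked at the start between 0 and 0.05. Sliding friction about 0.5 N. While the button is up, a pin under it stands in a notch of the rack and locks the carriage; notches are 10 mm apart, the last one at the end stop, play about 1 mm either way.
- lock_button (a joint): How far the red button is pushed down in m: 0 up (locked), 0.010 fully down. Spring: 4 N at first, 8 N fully down. From 0.006 on the pin is free of the rack. When let go it springs up by itself and locks in the notch above it.
- button_top (a point): Centre of the top of the red button, a pad 26 mm (jig x) by 30 mm (jig y), on the carriage: 66 mm over the bench when up, 56 mm when fully down; the black lock block round it is 53 mm high. In the jig's frame at x = -36 mm, y = 105 mm minus the carriage's travel.
- push_lug (a point): Centre of the upright face of the black push lug on the carriage, 21 mm ahead of the button's centre (towards the end stop): 39 mm wide, 10 mm thick, top 80 mm over the bench; this point is 66 mm over the bench. A fingertip on the button can push against it.
- carriage_nose (a point): Middle of the carriage's front end face, 38 mm over the bench; it meets stop_face when the carriage is home.
- stop_face (a point): Middle of the face of the fixed end stop, 38 mm over the bench.
- bush (a point): Top centre of the drill bush on the fixed bridge, 91 mm over the bench, at jig y = -101 mm; the highest part of the jig but for 1 mm. Bridge plate: aluminium, 122 mm along jig x, 32 mm along jig y. When the carriage is home the button's centre is 86 mm short of this point along the rail.
- screwdriver: Loose screwdriver with a yellow handle, 170 mm long, 24 mm thick, lying in front of the jig along the rail; origin under its middle, handle to its +y. To be left alone.
- next_bolt: Loose steel hex bolt, 22 x 52 x 19 mm, lying behind the jig; origin under its middle, head to its +y. To be left alone.
- loose_nut: Loose steel hex nut, 26 x 23 x 11 mm, lying behind the jig; origin under its middle. To be left alone.
- spark_plug: Loose spark plug, 24 x 65 x 20 mm, lying on the bench just beyond the jig's -y end; origin under its middle. To be left alone.

How it is judged:
By the outcome, as a careful person would: the job done as asked, in the order asked, and still so for the second after the job is handed in, with the robot touching nothing.
It also fails if it takes over 32 s, if anything falls off the work surface, if the arm or the gripper's body presses on something with over 40 N, if the wrist force passes 120 N, or if a joint passes its speed limit or range.

## Working session

There is one attempt and no reset: what is moved stays moved. The work goes in short steps, Python scripts to look and compute and a tool call to move; the robot and the scene stay as the last step left them, time stands still between calls to the robot, and variables do not carry over. Pictures are saved under pics/ and viewed, at most 10 in all, crops included, and the job is handed in when it is done.

Besides the shell and the picture viewer there is one more tool, called after "Emit:" as a command line: name --argument value ..., lists and objects as JSON in quotes. apply_moves: Moves the arm, as the interface text tells. Its arguments: {"type":"object","properties":{"targets":{"type":"array","items":{"type":"array","items":{"type":"array","items":{"type":"number"}}}}},"required":["targets"]}

```bash
mkdir -p pics; cat > h.py <<'E'
import numpy as np, cv2
from workcell import get_obs, imaging, order
def pts(name, d):
    c=imaging.get_calibration(name); K=np.array(c["camera_matrix"]); R=np.array(c["rotation"]); e=np.array(c["eye"])
    v,u=np.mgrid[0:384,0:512]
    p=np.stack([(u-K[0,2])/K[0,0]*d,(v-K[1,2])/K[1,1]*d,d],-1)
    return p@R.T+e
E
python3 - <<'E'
from h import *
print(get_obs())
ims=[]
for n in ["scene","side"]:
    im,d=imaging.camera(n); cv2.imwrite(f"pics/{n}.png",im); np.savez(f"{n}.npz",im=im,d=d)
    c=imaging.get_calibration(n); print(n,c)
    P=pts(n,d); hsv=cv2.cvtColor(im,cv2.COLOR_BGR2HSV); h,s,v=cv2.split(hsv)
    for nm,m in dict(red=((h<8)|(h>172))&(s>130)&(v>70),blue=(h>95)&(h<130)&(s>110)&(v>50)).items():
        nn,L,st,ce=cv2.connectedComponentsWithStats(m.astype(np.uint8))
        for i in range(1,nn):
            if st[i,4]>25:
                q=P[(L==i)&(d>0)]
                print(nm,st[i],ce[i].round(1),np.median(q,0).round(4),q.min(0).round(3),q.max(0).round(3))
    ims.append(im)
cv2.imwrite("pics/a.png",cv2.resize(np.vstack(ims),None,fx=.78,fy=.78))
E
```

```text
{'clock': 0.0, 'joint_pos': array([ 1.28498989e+00,  2.41397898e-01,  3.75484583e-03,  1.33520238e+00,
       -3.57675471e-06,  1.57079136e+00]), 'joint_vel': array([ 0.00075003, -0.00012649, -0.00094148, -0.00076497,  0.00065104,
       -0.0003786 ]), 'tau': array([-1.18401411e-03, -3.72319365e+01,  2.52407008e+01,  1.69526681e-02,
       -8.50332754e-05,  7.69764966e-06]), 'eef_pos': array([0.14080213, 0.47915725, 0.24743214]), 'tool_rot': array([ 1.42414800e-01,  9.89806534e-01, -1.01436182e-03, -1.44146202e-04]), 'ft_force': array([ 0.46568781, -0.31095333,  0.83788425]), 'ft_torque': array([-0.01116127,  0.03454438,  0.00548203]), 'grasp_force': 0.0, 'grip_width': 0.0852600943166905}
scene {'camera_matrix': array([[412.16369608,   0.        , 255.39290479],
       [  0.        , 412.16369608, 198.88041741],
       [  0.        ,   0.        ,   1.        ]]), 'eye': array([-0.07713475, -0.52857934,  0.60008566]), 'rotation': array([ 0.76165733, -0.47000127,  0.24376079, -0.37357408])}Traceback (most recent call last):
  File "<stdin>", line 7, in <module>
  File "h.py", line 7, in pts
    return p@R.T+e
           ~^~~~
ValueError: matmul: Input operand 1 has a mismatch in its core dimension 0, with gufunc signature (n?,k),(k,m?)->(n?,m?) (size 4 is different from 3)
```

View pics/scene.png

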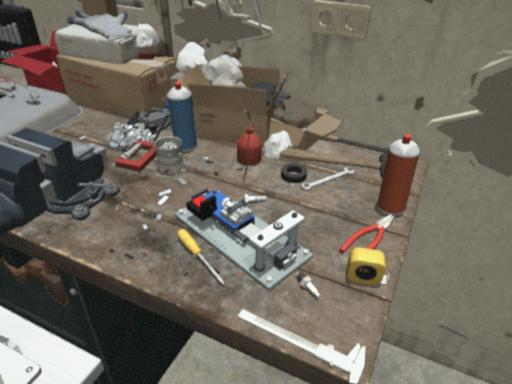

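The scene view shows the jig: red button near (198,200), blue carriage near (230,210), bridge near (277,230), screwdriver at (200,255) in front and spark plug at (308,285). The rotation is a quaternion, so I'm fixing the helper.

```bash
sed -i 's/R=np.array(c\["rotation"\])/R=Rotation.from_quat(c["rotation"]).as_matrix()/; 1a from scipy.spatial.transform import Rotation' h.py
python3 - <<'E'
from h import *
for n in ["scene","side"]:
    im,d=imaging.camera(n); cv2.imwrite(f"pics/{n}.png",im); np.savez(f"{n}.npz",im=im,d=d)
    P=pts(n,d); hsv=cv2.cvtColor(im,cv2.COLOR_BGR2HSV); h,s,v=cv2.split(hsv)
    for nm,m in dict(red=((h<8)|(h>172))&(s>130)&(v>70),blue=(h>95)&(h<130)&(s>110)&(v>50)).items():
        nn,L,st,ce=cv2.connectedComponentsWithStats(m.astype(np.uint8))
        for i in range(1,nn):
            if st[i,4]>25:
                q=P[(L==i)&(d>0)]
                if len(q) and q[:,2].min()<.12: print(n,nm,st[i],ce[i].round(1),np.median(q,0).round(4),q.min(0).round(3),q.max(0).round(3))
    m=(d>0)&(P[...,2]>-.005)&(P[...,2]<.005); print(m.sum(), np.median(P[m],0))
E
```

```text
scene red [   2   31   64   62 1647] [38.5 65.5] [0.8503 0.7665 0.1138] [0.78  0.634 0.022] [1.011 1.001 0.171]
scene red [237 125  25  39 604] [249.5 146.3] [ 0.7757 -0.1065  0.0569] [ 0.76  -0.13   0.009] [ 0.834 -0.067  0.101]
scene red [141 142  10   8  46] [145.8 144.3] [0.7062 0.184  0.0205] [0.685 0.157 0.009] [0.718 0.199 0.025]
scene red [116 151  38  19 289] [134.7 161.3] [0.6105 0.1469 0.0205] [0.596 0.127 0.004] [0.682 0.201 0.024]
scene red [381 156  33  56 590] [397.3 181.4] [ 0.7323 -0.4909  0.0944] [ 0.727 -0.519  0.014] [ 0.752 -0.46   0.153]
scene red [192 196  14  13 101] [198.  200.8] [ 0.5007 -0.1191  0.0641] [ 0.481 -0.144  0.055] [ 0.527 -0.1    0.084]
scene red [381 202   8   9  34] [385.4 205.9] [ 0.7313 -0.4798  0.0215] [ 0.729 -0.487  0.011] [ 0.735 -0.47   0.035]
scene red [340 224  37  29 246] [357.  236.4] [ 0.6127 -0.4443  0.0132] [ 0.554 -0.477  0.003] [ 0.666 -0.425  0.017]
scene red [367 227  18  22 134] [376.8 238.6] [ 0.6201 -0.4866  0.0139] [ 0.584 -0.494  0.001] [ 0.671 -0.474  0.017]
scene blue [165  99  30  50 700] [183.8 121.9] [0.7534 0.0795 
[... 710 characters left out ...]
141  0.0667] [ 0.765 -0.131  0.051] [ 0.821 -0.088  0.086]
side red [241 170  14   8  61] [248.  173.1] [ 0.5092 -0.1199  0.0616] [ 0.494 -0.154  0.052] [ 0.521 -0.096  0.08 ]
side red [275 318  80  29 571] [314.1 329.7] [ 0.6136 -0.4475  0.011 ] [ 0.553 -0.481  0.005] [ 0.668 -0.427  0.015]
side red [268 335  85  24 649] [309.8 349.3] [ 0.602  -0.486   0.0109] [ 0.541 -0.497  0.005] [ 0.664 -0.458  0.015]
side red [417 342  23  31 316] [427.4 359.1] [ 0.7568 -0.5211  0.0429] [ 0.746 -0.524  0.01 ] [ 0.769 -0.517  0.082]
side blue [249 176  32  45 420] [267.4 191. ] [ 0.5474 -0.1449  0.0439] [ 0.512 -0.24   0.04 ] [ 0.574 -0.106  0.046]
71058 [ 5.88005456e-01 -2.98165755e-01  3.71410914e-05]
```

View pics/side.png

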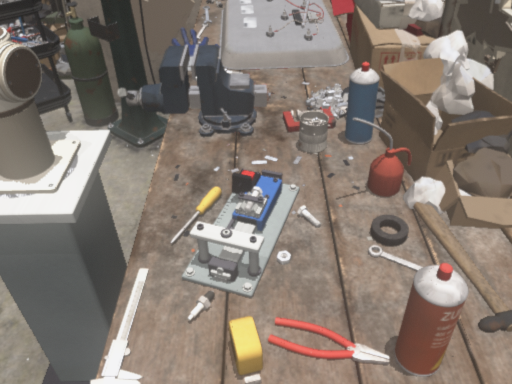

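The side view shows the red button at (248,173), blue carriage at (267,195), bridge at (228,237) with the bush and the spark plug at (203,303). Next I get the jig axis from the plate and bridge.

```bash
python3 - <<'E'
from h import *
for n in ["scene","side"]:
    f=np.load(f"{n}.npz"); im,d=f["im"],f["d"]; P=pts(n,d)
    hsv=cv2.cvtColor(im,cv2.COLOR_BGR2HSV)
    roi=(d>0)&(P[...,0]>.3)&(P[...,0]<.68)&(P[...,1]>-.45)&(P[...,1]<-.02)
    for nm,m in dict(bridge=(P[...,2]>.074)&(P[...,2]<.1)&(hsv[...,1]<60)&(hsv[...,2]>110), plate=(P[...,2]>.006)&(P[...,2]<.014)&(hsv[...,1]<60)).items():
        m=cv2.morphologyEx((m&roi).astype(np.uint8),cv2.MORPH_OPEN,np.ones((2,2)))
        if nm=="plate": m=cv2.dilate(m,np.ones((3,3)))&(roi&(abs(P[...,2]-.01)<.005)).astype(np.uint8)
        nn,L,st,ce=cv2.connectedComponentsWithStats(m); i=1+st[1:,4].argmax()
        q=P[L==i]; r=cv2.minAreaRect((q[:,:2]*1000).astype(np.float32))
        print(n,nm,st[i],np.median(q[:,2]).round(4),r,cv2.boxPoints(r).round(0).tolist())
    h,s,v=cv2.split(hsv)
    m=((h<8)|(h>172))&(s>130)&(v>70)&roi&(P[...,2]>.055)&(P[...,2]<.075); q=P[m]
    print("red",m.sum(),q.mean(0).round(4),cv2.minAreaRect((q[:,:2]*1000).astype(np.float32)))
    c=imaging.get_calibration(n);K=c["camera_matrix"];R=Rotation.from_quat(c["rotation"]).as_matrix()
    # ray of the red blob centre, top part, onto z=.066
    vs,us=np.nonzero(m); 
    ray=R@np.array([(us.mean()-K[0,2])/K[0,0],(vs.mean()-K[1,2])/K[1,1],1]); print("ray@66", (np.array(c["eye"])+ray*(.066-c["eye"][2])/ray[2]).round(4))
a=np.load("scene.npz")["im"][160:310,160:330]; b=np.load("side.npz")["im"][150:320,165:325]
cv2.imwrite("pics/crop.png",np.hstack([cv2.resize(a,(400,353)),cv2.resize(b,(376,353))]))
E
```

```text
scene bridge [251 211  55  39 802] 0.0882 ((261.8162536621094, -381.23907470703125), (733.2589721679688, 93.37606811523438), 16.237133026123047) [[-103.0, -439.0], [-77.0, -529.0], [627.0, -324.0], [601.0, -234.0]]
scene plate [ 175  209  138   81 2546] 0.0126 ((505.5043640136719, -220.56707763671875), (296.4172058105469, 131.0214385986328), 70.87800598144531) [[395.0, -339.0], [519.0, -382.0], [616.0, -102.0], [492.0, -59.0]]
red 89 [ 0.5041 -0.1183  0.0628] ((505.6168518066406, -122.34297180175781), (53.51848220825195, 24.078678131103516), 59.74186706542969)
ray@66 [ 0.5005 -0.1208  0.066 ]
side bridge [ 191  223   74   32 1216] 0.0856 ((527.45263671875, -537.04345703125), (131.5236053466797, 635.07666015625), 11.101143836975098) [[402.0, -238.0], [524.0, -861.0], [653.0, -836.0], [531.0, -213.0]]
side plate [ 182  184  118  114 2689] 0.0099 ((505.0041198730469, -222.13014221191406), (301.3904724121094, 130.2377166748047), 70.48087310791016) [[393.0, -342.0], [516.0, -386.0], [617.0, -102.0], [494.0, -58.0]]
red 53 [ 0.5099 -0.1202  0.0614] ((509.00811767578125, -119.32880401611328), (14.414588928222656, 25.761079788208008), 69.2820053100586)
ray@66 [ 0.5101 -0.1263  0.066 ]
```

View pics/crop.png

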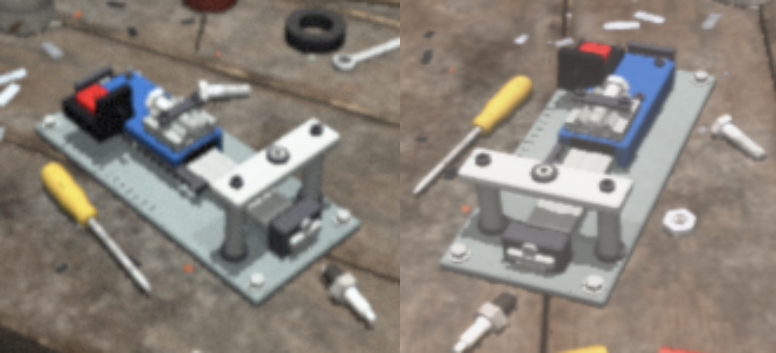

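Plate centre is about (0.505, -0.221), with jig +y at 70.7° from world x, and the two views agree. The crops show the button near the rear end with the black lug ahead of it. I check for obstacles near the path before moving.

```bash
python3 - <<'E'
from h import *
H=np.zeros((10,14))
for n in ["scene","side"]:
    f=np.load(f"{n}.npz"); d=f["d"]; P=pts(n,d)[d>0]
    i=((P[:,0]+.0)/.08).astype(int); j=((P[:,1]+.4)/.08).astype(int)
    ok=(P[:,0]>0)&(P[:,1]>-.4)&(i<10)&(j<14)&(P[:,2]<.8); np.maximum.at(H,(i[ok],j[ok]),P[ok,2])
print("cols y from -.4 step .08; rows x from 0"); print((H*100).round().astype(int))
E
```

```text
cols y from -.4 step .08; rows x from 0
[[ 0  0  0  2 31 31  1  0  0  0  0  0  0  0]
 [ 0  0  0  2 29 29  1  0  0  0  0  0  0  0]
 [ 0  0  0  0  0  0 13 10  0  0  0  0  0  2]
 [ 1  1  1  1  1  1 18 18 18  0  0  2  2  6]
 [ 1  2  2  1  1  1 18 18 18  0  1  2  2  3]
 [ 9 10  4  8  1  1 18 18 18  0  2  6  6  6]
 [10 10  8  8  4  1 10 12  0  0  1  6  6  6]
 [ 1  1  5  5  1  8  8  7  1  0  0  6  9  8]
 [ 1  1  2 19  1  8  8  4  5  1  1  6  9  8]
 [ 1  3  3 18  8 17 19  5  5  3  1  6  9 12]]
```

Emit:
apply_moves --targets '[[[0,0,0.7,0,-1],[0,0,0.7,0,-1],[0.5,-0.83,0,-5.1,-1],[0.5,-0.83,0,-5.1,-1],[0.5,-0.83,0,-5.1,-1],[0.5,-0.83,0,-5.1,-1],[0.5,-0.83,0,-5.1,-1],[0.5,-0.83,0,-5.1,-1]]]'

```text
clock: 0.82
eef_pos: [0.2612, 0.2788, 0.3041]
tool_rot: [0.4, 0.916, -0.0, 0.0]
ft_force: [0.4, 0.3, 0.7]
grip_width: 0.0
grasp_force: 0.0
```

Emit:
apply_moves --targets '[[[0.5,-0.83,0,-5.1,-1],[0.5,-0.83,0,-5.1,-1],[0.5,-0.83,0,-5.1,-1],[0.5,-0.83,0,-5.1,-1],[0.5,-0.83,0,-5.1,-1],[0.5,-0.83,0,-5.1,-1],[0.5,-0.83,0,-5.1,-1],[0.5,-0.83,0,-5.1,-1]]]'

```text
clock: 1.48
eef_pos: [0.4214, 0.013, 0.3042]
tool_rot: [0.695, 0.719, 0.0, -0.0]
ft_force: [1.1, 0.8, 0.3]
grip_width: -0.0001
grasp_force: 0.0
```

Emit:
apply_moves --targets '[[[0.5,-0.83,-0.5,-5.1,-1],[0.5,-0.83,-0.5,-5.1,-1],[0.5,-0.83,-0.3,-5.1,-1],[0.5,-0.83,-0.3,-5.1,-1],[0,0,-0.5,0,-1],[0,0,-0.4,0,-1],[0,0,0,0,-1],[0,0,0,0,-1]]]'

```text
clock: 2.15
eef_pos: [0.4982, -0.1148, 0.2051]
tool_rot: [0.81, 0.586, -0.001, -0.001]
ft_force: [0.4, 0.4, 0.4]
grip_width: 0.0
grasp_force: 0.0
```

```bash
cat >> h.py <<'E'
def wray(uv,o,c):
    K=np.array(c["camera_matrix"]); x=(uv[0]-K[0,2]),(uv[1]-K[1,2]); r=np.hypot(*x); th=r/K[0,0]
    T=np.eye(4); T[:3,:3]=Rotation.from_quat(o["tool_rot"]).as_matrix(); T[:3,3]=o["eef_pos"]; M=T@np.array(c["hand_eye"])
    ray=np.array([np.sin(th)*x[0]/r,np.sin(th)*x[1]/r,np.cos(th)]) if r>0 else np.array([0,0,1.])
    return M[:3,3],M[:3,:3]@ray
def onz(uv,o,c,z):
    e,r=wray(uv,o,c); return (e+r*(z-e[2])/r[2])
def red(im,lo=20):
    h,s,v=cv2.split(cv2.cvtColor(im,cv2.COLOR_BGR2HSV)); return (((h<8)|(h>172))&(s>130)&(v>60)).astype(np.uint8)
E
python3 - <<'E'
from h import *
o=get_obs(); im,d=imaging.camera("wrist"); c=imaging.get_calibration("wrist"); print(c)
cv2.imwrite("pics/w1.png",im); np.savez("w1.npz",im=im,d=d,**{k:o[k] for k in("tool_rot","eef_pos")})
n,L,st,ce=cv2.connectedComponentsWithStats(red(im))
for i in range(1,n):
    if st[i,4]>60:
        vs,us=np.nonzero(L==i); w=np.array([onz(p,o,c,.066)[:2] for p in zip(us,vs)])*1000
        print(st[i],ce[i].round(1),np.median(d[L==i]),onz(ce[i],o,c,.066).round(4),cv2.minAreaRect(w.astype(np.float32)))
E
```

```text
{'camera_matrix': array([[297.31863964,   0.        , 254.72811195],
       [  0.        , 297.31863964, 195.12863808],
       [  0.        ,   0.        ,   1.        ]]), 'hand_eye': array([[-5.58635683e-04, -9.53208774e-01, -3.02312289e-01,
         7.81655161e-02],
       [ 9.99999631e-01, -3.35328316e-04, -7.90565226e-04,
         3.51309096e-04],
       [ 6.52199839e-04, -3.02312620e-01,  9.53208610e-01,
        -1.24977098e-01],
       [ 0.00000000e+00,  0.00000000e+00,  0.00000000e+00,
         1.00000000e+00]])}
[ 451   67   61   56 2633] [483.3  94.5] 0.24855895 [ 0.7661 -0.0888  0.066 ] ((767.173828125, -87.83259582519531), (62.32347869873047, 97.8882064819336), 75.75094604492188)
[252 175  29  33 886] [266.  191.3] 0.28175762 [ 0.5073 -0.1198  0.066 ] ((507.27056884765625, -119.79169464111328), (31.08868980407715, 26.049596786499023), 71.61158752441406)
[ 443  312   69   72 2266] [475.  348.4] 0.33156392 [ 0.7646 -0.4938  0.066 ] ((777.240234375, -529.6551513671875), (80.81019592285156, 331.4109191894531), 31.720304489135742)
```

View pics/w1.png

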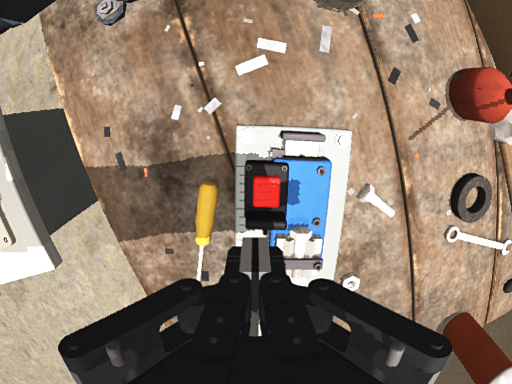

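The wrist view shows the whole red button at (266,191), with the lug ahead of it around (265,222), and the fingers pointing down near (255,245). It puts the button centre at (0.507, -0.120), so I go closer for a second look.

Emit:
apply_moves --targets '[[[0.18,-0.27,-0.5,-1,-1],[0,0,-0.5,0,-1],[0,0,-0.5,0,-1],[0,0,-0.4,0,-1],[0,0,0,0,-1],[0,0,0,0,-1]]]'

```text
clock: 2.7
eef_pos: [0.5066, -0.1252, 0.131]
tool_rot: [0.815, 0.58, 0.0, 0.0]
ft_force: [-0.3, 0.1, 0.8]
grip_width: -0.0001
grasp_force: 0.0
```

```bash
python3 - <<'E'
from h import *
o=get_obs(); im,d=imaging.camera("wrist"); c=imaging.get_calibration("wrist"); print(o["eef_pos"],o["tool_rot"],o["ft_force"])
cv2.imwrite("pics/w2.png",cv2.resize(im,None,fx=1.5,fy=1.5))
n,L,st,ce=cv2.connectedComponentsWithStats(red(im))
for i in range(1,n):
    if st[i,4]>60:
        vs,us=np.nonzero(L==i); w=np.array([onz(p,o,c,.066)[:2] for p in zip(us,vs)])*1000
        print(st[i],ce[i].round(1),np.median(d[L==i]),onz(ce[i],o,c,.066).round(4),cv2.minAreaRect(w.astype(np.float32)))
        if abs(ce[i][1]-200)<150 and st[i,0]<400:
            f=np.load("w1.npz"); A=wray((266,191.3),f,c); B=wray(ce[i],o,c)
            M=np.stack([A[1],-B[1]],1); s=np.linalg.lstsq(M,B[0]-A[0],rcond=None)[0]; print("tri",A[0]+A[1]*s[0],B[0]+B[1]*s[1])
            e,r=B; K=c["camera_matrix"]; 
E
```

```text
[ 0.5065939  -0.12524392  0.13100255] [8.14714954e-01 5.79861621e-01 1.37351171e-04 1.62408791e-04] [-0.31481384  0.13967006  0.83816848]
[ 482   51   30   65 1388] [500.   83.1] 0.20037284 [ 0.7311 -0.0836  0.066 ] ((729.0108032226562, -80.38347625732422), (55.932960510253906, 38.510128021240234), 72.71297454833984)
[ 235  190   38   43 1577] [253.3 211. ] 0.20895986 [ 0.508  -0.1188  0.066 ] ((507.9015808105469, -119.20713806152344), (30.75345230102539, 25.574487686157227), 70.85077667236328)
tri [ 0.50635044 -0.12406786  0.05169562] [ 0.50619342 -0.12387521  0.05164756]
[ 461  333   51   51 1666] [487.2 360.3] 0.29260197 [ 0.7322 -0.4321  0.066 ] ((751.6549682617188, -471.4305725097656), (61.73810577392578, 251.93792724609375), 31.775554656982422)
```

View pics/w2.png

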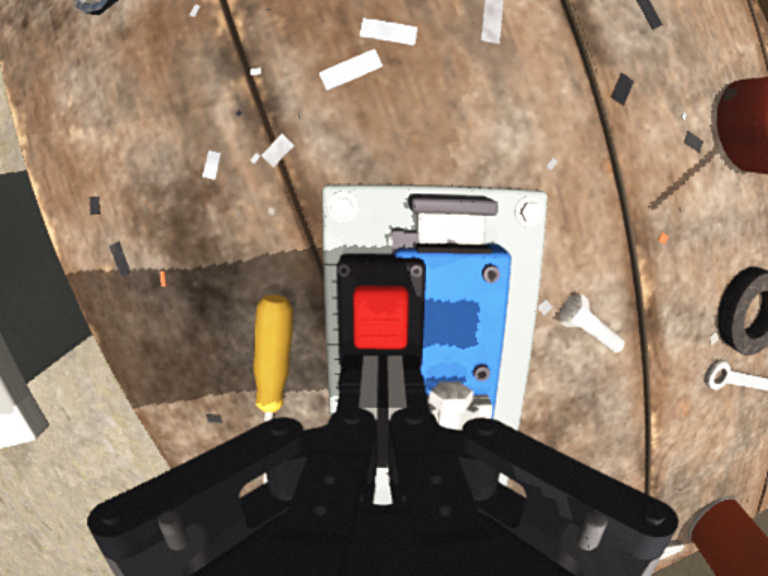

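The close view shows the button at 1.5x pixel (380,317), laterally in line with the shut fingers at (382,365). The tip is about 6 mm ahead of the button centre, which is right. Descending in steps with force checks.

Emit:
apply_moves --targets '[[[0,0,-0.3,0,-1],[0,0,-0.25,0,-1],[0,0,-0.2,0,-1],[0,0,-0.1,0,-1],[0,0,0,0,-1],[0,0,0,0,-1]]]'

```text
clock: 3.25
eef_pos: [0.5063, -0.1257, 0.0961]
tool_rot: [0.815, 0.579, -0.0, -0.0]
ft_force: [0.1, 0.4, 0.9]
grip_width: -0.0
grasp_force: 0.0
```

Emit:
apply_moves --targets '[[[0,0,-0.1,0,-1],[0,0,-0.1,0,-1],[0,0,0,0,-1],[0,0,0,0,-1]]]'

```text
clock: 3.58
eef_pos: [0.5061, -0.1257, 0.0878]
tool_rot: [0.815, 0.579, -0.0, -0.0]
ft_force: [0.2, 0.6, 0.2]
grip_width: 0.0003
grasp_force: 0.0
```

Emit:
apply_moves --targets '[[[0,0,-0.1,0,-1],[0,0,0,0,-1]]]'

```text
clock: 3.75
eef_pos: [0.5061, -0.1256, 0.0836]
tool_rot: [0.815, 0.579, -0.0, -0.0]
ft_force: [0.5, 0.4, -0.5]
grip_width: 0.0004
grasp_force: 0.0
```

Emit:
apply_moves --targets '[[[0,0,-0.1,0,-1],[0,0,0,0,-1],[0,0,0,0,-1]]]'

```text
clock: 4.0
eef_pos: [0.5061, -0.1257, 0.0798]
tool_rot: [0.815, 0.579, -0.0, -0.0]
ft_force: [-0.8, 0.9, 0.0]
grip_width: 0.0001
grasp_force: 0.0
```

Emit:
apply_moves --targets '[[[0,0,-0.08,0,-1],[0,0,0,0,-1],[0,0,0,0,-1]]]'

```text
clock: 4.25
eef_pos: [0.5068, -0.1258, 0.0776]
tool_rot: [0.815, 0.579, 0.0, 0.0]
ft_force: [-1.6, 0.6, 5.7]
grip_width: -0.0002
grasp_force: 2.8
```

Emit:
apply_moves --targets '[[[0,0,-0.05,0,-1],[0,0,0,0,-1],[0,0,0,0,-1]]]'

```text
clock: 4.5
eef_pos: [0.5068, -0.1258, 0.0758]
tool_rot: [0.815, 0.579, 0.0, 0.0]
ft_force: [-0.8, 0.6, 5.5]
grip_width: 0.0
grasp_force: 3.2
```

Emit:
apply_moves --targets '[[[0,0,-0.05,0,-1],[0,0,-0.05,0,-1],[0,0,0,0,-1],[0,0,0,0,-1]]]'

```text
clock: 4.83
eef_pos: [0.5069, -0.1258, 0.073]
tool_rot: [0.815, 0.579, 0.001, 0.001]
ft_force: [-3.7, 1.1, 14.1]
grip_width: 0.0002
grasp_force: 6.6
```

Emit:
apply_moves --targets '[[[0,0,-0.05,0,-1],[0,0,0,0,-1],[0,0,0,0,-1]]]'

```text
clock: 5.08
eef_pos: [0.5072, -0.1257, 0.0728]
tool_rot: [0.815, 0.58, 0.001, 0.001]
ft_force: [-6.9, 2.6, 25.4]
grip_width: 0.0001
grasp_force: 12.5
```

Contact turned hard at TCP z 0.073, earlier than the spring travel should allow. I'm easing off slightly and looking.

Emit:
apply_moves --targets '[[[0,0,0.05,0,-1],[0,0,0,0,-1]]]'

```text
clock: 5.25
eef_pos: [0.5069, -0.1257, 0.073]
tool_rot: [0.815, 0.58, 0.001, 0.001]
ft_force: [-2.5, 0.8, 13.0]
grip_width: 0.0002
grasp_force: 7.2
```

```bash
python3 - <<'E'
from h import *
o=get_obs(); print(o["eef_pos"],o["ft_force"],o["ft_torque"],o["tool_rot"])
w,_=imaging.camera("wrist"); a,_=imaging.camera("scene"); b,_=imaging.camera("side")
f=lambda im,y,x,h,wd:cv2.resize(im[y:y+h,x:x+wd],(400,300),interpolation=cv2.INTER_CUBIC)
cv2.imwrite("pics/c2.png",np.vstack([np.hstack([f(a,130,160,105,140),f(b,120,200,75,100)]),np.hstack([f(w,120,140,180,240),f(w,150,200,90,120)])]))
E
```

```text
[ 0.50688933 -0.12568206  0.07298056] [-2.48143503  0.80231074 13.01421802] [0.23460262 0.55288332 0.00134315] [8.14965464e-01 5.79508313e-01 8.95889604e-04 7.77041565e-04]
```

View pics/c2.png

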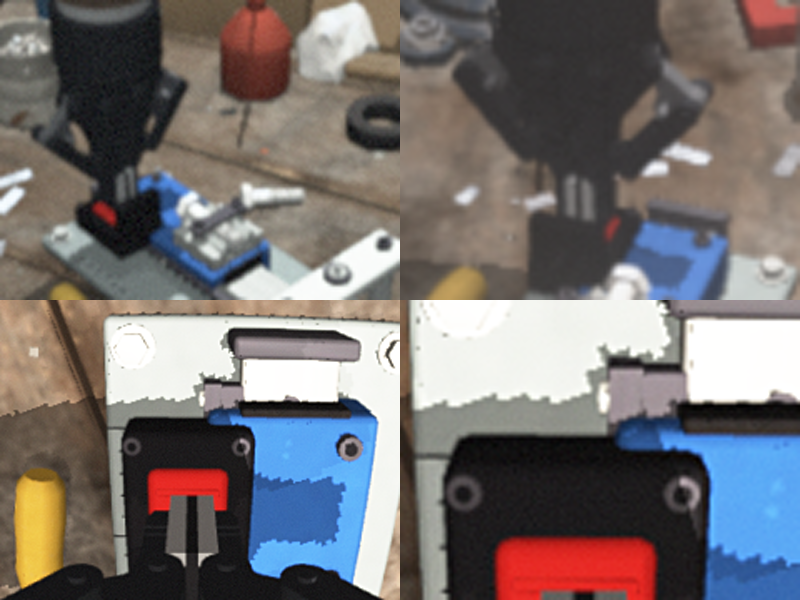

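The picture shows the shut fingers standing on the button (wrist crop, (190,500)), behind the lug, and touching nothing else. I measure how far the button has gone down, relative to the fixed plate.

```bash
python3 - <<'E'
from h import *
c=imaging.get_calibration("wrist")
def rep(im,d,o):
    n,L,st,ce=cv2.connectedComponentsWithStats(red(im))
    h,s,v=cv2.split(cv2.cvtColor(im,cv2.COLOR_BGR2HSV)); blue=(h>95)&(h<130)&(s>110)&(v>50)
    K=c["camera_matrix"]; vv,uu=np.mgrid[0:384,0:512]; x=uu-K[0,2]; y=vv-K[1,2]; r=np.hypot(x,y)+1e-9; t=np.tan(r/K[0,0])
    p=np.stack([t*x/r*d,t*y/r*d,d,np.ones_like(d)],-1); T=np.eye(4); T[:3,:3]=Rotation.from_quat(o["tool_rot"]).as_matrix(); T[:3,3]=o["eef_pos"]
    P=(p@(T@c["hand_eye"]).T)[...,:3]
    i=[k for k in range(1,n) if st[k,4]>60 and st[k,0]<400 and abs(ce[k][0]-258)<40]
    for k in i:
        q=P[cv2.erode((L==k).astype(np.uint8),np.ones((3,3)))>0]; print("red",st[k],np.median(q,0).round(4),np.percentile(q[:,2],[10,90]).round(4))
    near=(np.hypot(P[...,0]-.505,P[...,1]+.18)<.2)&(d>0)
    q=P[near&blue]; print("blue z",np.percentile(q[:,2],[10,50,90]).round(4))
    q=P[near&(s<40)&(v>170)&(P[...,1]>-.1)&(abs(P[...,2]-.01)<.01)]; print("plate",len(q),np.median(q[:,2]))
    ring=cv2.dilate((L==i[0]).astype(np.uint8),np.ones((13,13)))-cv2.dilate((L==i[0]).astype(np.uint8),np.ones((5,5)))
    q=P[(ring>0)&(v<60)&(d>0)&(P[...,2]<.07)]; print("ring",np.percentile(q[:,2],[10,50,90]).round(4))
f=np.load("w1.npz"); rep(f["im"],f["d"],f)
o=get_obs(); im,d=imaging.camera("wrist"); rep(im,d,o); np.savez("w3.npz",im=im,d=d,tool_rot=o["tool_rot"],eef_pos=o["eef_pos"])
E
```

```text
red [252 175  29  33 886] [ 0.507  -0.1213  0.0608] [0.0595 0.0619]
blue z [0.0423 0.0433 0.0443]
plate 2092 0.00896262897447997
ring [0.0515 0.0525 0.0556]
red [ 228  221   49   28 1000] [ 0.5097 -0.1128  0.0549] [0.0536 0.0559]
blue z [0.0423 0.0432 0.0441]
plate 5765 0.009037251665246882
ring [0.0515 0.0524 0.0669]
```

The button is now at 55–56 mm, so it is fully down: it had started slightly depressed. The carriage is about 110 mm from home, so I push along the rail while holding it down.

Emit:
apply_moves --targets '[[[-0.017,-0.047,0,0,-1],[-0.033,-0.094,0,0,-1],[-0.033,-0.094,0,0,-1],[-0.033,-0.094,0,0,-1],[-0.033,-0.094,0,0,-1],[-0.033,-0.094,0,0,-1],[-0.033,-0.094,0,0,-1],[-0.033,-0.094,0,0,-1]]]'

```text
clock: 6.12
eef_pos: [0.497, -0.1539, 0.073]
tool_rot: [0.815, 0.58, 0.001, 0.001]
ft_force: [-3.6, 1.8, 14.1]
grip_width: -0.0001
grasp_force: 6.7
```

Emit:
apply_moves --targets '[[[-0.033,-0.094,0,0,-1],[-0.033,-0.094,0,0,-1],[-0.033,-0.094,0,0,-1],[-0.033,-0.094,0,0,-1],[-0.033,-0.094,0,0,-1],[-0.033,-0.094,0,0,-1],[-0.033,-0.094,0,0,-1],[-0.033,-0.094,0,0,-1]]]'

```text
clock: 6.78
eef_pos: [0.4863, -0.184, 0.073]
tool_rot: [0.815, 0.58, 0.001, 0.001]
ft_force: [-4.1, 2.3, 13.3]
grip_width: 0.0001
grasp_force: 6.9
```

Emit:
apply_moves --targets '[[[-0.033,-0.094,0,0,-1],[-0.033,-0.094,0,0,-1],[-0.033,-0.094,0,0,-1],[-0.033,-0.094,0,0,-1],[-0.033,-0.094,0,0,-1],[-0.033,-0.094,0,0,-1],[-0.033,-0.094,0,0,-1],[-0.025,-0.07,0,0,-1]]]'

```text
clock: 7.45
eef_pos: [0.4759, -0.2134, 0.073]
tool_rot: [0.815, 0.579, 0.001, 0.001]
ft_force: [-3.9, 2.6, 14.5]
grip_width: 0.0002
grasp_force: 6.9
```

Emit:
apply_moves --targets '[[[-0.017,-0.047,0,0,-1],[-0.017,-0.047,0,0,-1],[-0.017,-0.047,0,0,-1],[-0.017,-0.047,0,0,-1],[-0.017,-0.047,0,0,-1],[-0.017,-0.047,0,0,-1],[-0.017,-0.047,0,0,-1]]]'

```text
clock: 8.03
eef_pos: [0.4715, -0.2254, 0.073]
tool_rot: [0.815, 0.58, 0.002, -0.0]
ft_force: [-2.9, 8.3, 13.2]
grip_width: -0.0001
grasp_force: 7.1
```

Emit:
apply_moves --targets '[[[-0.017,-0.047,0,0,-1],[-0.017,-0.047,0,0,-1],[-0.017,-0.047,0,0,-1]]]'

```text
clock: 8.28
eef_pos: [0.4709, -0.2297, 0.073]
tool_rot: [0.814, 0.58, 0.004, -0.0]
ft_force: [1.5, 8.1, 11.4]
grip_width: 0.0001
grasp_force: 5.7
```

Emit:
apply_moves --targets '[[[-0.017,-0.047,0,0,-1],[-0.017,-0.047,0,0,-1],[0,0,0,0,-1]]]'

```text
clock: 8.53
eef_pos: [0.4701, -0.2331, 0.073]
tool_rot: [0.814, 0.58, 0.004, -0.0]
ft_force: [2.4, 10.8, 11.9]
grip_width: 0.0001
grasp_force: 7.2
```

```bash
python3 - <<'E'
from h import *
c=imaging.get_calibration("wrist")
o=get_obs(); im,d=imaging.camera("wrist"); b,_=imaging.camera("side"); a,_=imaging.camera("scene")
n,L,st,ce=cv2.connectedComponentsWithStats(red(im))
for i in range(1,n):
    if st[i,4]>60 and abs(ce[i][0]-256)<60:
        vs,us=np.nonzero(L==i); w=np.array([onz(p,o,c,.0555)[:2] for p in zip(us,vs)])*1000
        ax=np.array([.3305,.9438])
        print(st[i],"rear edge along jig y, max:",np.percentile(w@ax,[2,98]), "tcp:",o["eef_pos"][:2]@ax*1000)
f=np.load("w3.npz"); n,L,st,ce=cv2.connectedComponentsWithStats(red(f["im"]))
for i in range(1,n):
    if st[i,4]>60 and abs(ce[i][0]-256)<60:
        vs,us=np.nonzero(L==i); w=np.array([onz(p,f,c,.0555)[:2] for p in zip(us,vs)])*1000
        print("before",np.percentile(w@ax,[2,98]), "tcp:",f["eef_pos"][:2]@ax*1000)
g=lambda im,y,x,h,wd:cv2.resize(im[y:y+h,x:x+wd],(400,300),interpolation=cv2.INTER_CUBIC)
cv2.imwrite("pics/c3.png",np.hstack([g(a,170,180,90,120),g(b,190,180,75,100)]))
E
```

```text
[ 226  207   49   46 1695] rear edge along jig y, max: [-60.19552876 -37.95187213] tcp: -64.61596578052065
before [53.23656373 67.85077123] tcp: 48.93283655744099
```

View pics/c3.png

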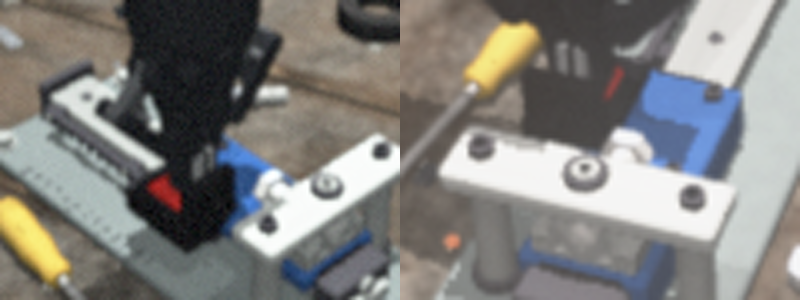

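Scene and side crops show the carriage nose close to the stop under the bridge. Pushing a bit more against the lug to be sure it's fully home.

Emit:
apply_moves --targets '[[[-0.017,-0.047,0,0,-1],[0,0,0,0,-1],[0,0,0,0,-1]]]'

```text
clock: 8.93
eef_pos: [0.47, -0.2331, 0.073]
tool_rot: [0.814, 0.581, 0.006, -0.001]
ft_force: [4.3, 14.1, 11.9]
grip_width: -0.0002
grasp_force: 9.4
```

Emit:
apply_moves --targets '[[[-0.017,-0.047,0,0,-1],[0,0,0,0,-1],[0,0,0,0,-1]]]'

```text
clock: 9.18
eef_pos: [0.47, -0.2332, 0.073]
tool_rot: [0.813, 0.582, 0.008, -0.003]
ft_force: [5.8, 20.2, 12.1]
grip_width: 0.0
grasp_force: 12.2
```

TCP stands still while the force rises: it's hard against the stop. I ease the push a little, lift off the button while still lightly against the lug, then back off and rise.

Emit:
apply_moves --targets '[[[0.017,0.047,0,0,-1],[0,0,0.08,0,-1],[0,0,0.08,0,-1],[0,0,0.08,0,-1],[0,0,0.08,0,-1],[0,0,0.08,0,-1],[0,0,0,0,-1],[0,0,0,0,-1]]]'

```text
clock: 9.85
eef_pos: [0.4682, -0.2327, 0.086]
tool_rot: [0.814, 0.581, 0.004, -0.003]
ft_force: [5.5, 11.4, -2.9]
grip_width: 0.0004
grasp_force: 6.7
```

Emit:
apply_moves --targets '[[[0.03,0.09,0,0,-1],[0.03,0.09,0,0,-1],[0,0,0.2,0,-1],[0,0,0.4,0,-1],[0,0,0.6,0,-1],[0,0,0.6,0,-1],[0,0,0,0,-1],[0,0,0,0,-1]]]'

```text
clock: 10.52
eef_pos: [0.4704, -0.2315, 0.1613]
tool_rot: [0.815, 0.579, 0.001, 0.002]
ft_force: [0.1, -0.5, 0.6]
grip_width: -0.0
grasp_force: 0.0
```

```bash
python3 - <<'E'
from h import *
c=imaging.get_calibration("wrist"); ax=np.array([.3305,.9438])
o=get_obs(); im,d=imaging.camera("wrist"); b,_=imaging.camera("side"); a,_=imaging.camera("scene")
n,L,st,ce=cv2.connectedComponentsWithStats(red(im))
for i in range(1,n):
    if st[i,4]>60 and abs(ce[i][0]-256)<60:
        p=onz(ce[i],o,c,.062); print(st[i],np.median(d[L==i]),p,"y jig",(p[:2]-[.505,-.2213])@ax)
        # height from depth
        K=c["camera_matrix"]; e,r=wray(ce[i],o,c); T=Rotation.from_quat(o["tool_rot"]).as_matrix()@c["hand_eye"][:3,:3]
        print("pt",(e+r*np.median(d[L==i])/(r@T[:,2])).round(4))
g=lambda im,y,x,h,wd:cv2.resize(im[y:y+h,x:x+wd],(400,300),interpolation=cv2.INTER_CUBIC)
cv2.imwrite("pics/c4.png",np.vstack([np.hstack([g(a,170,180,105,140),g(b,170,170,120,160)]),np.hstack([g(im,140,160,180,240),g(im,0,0,384,512)])]))
E
```

```text
[ 235  171   34   40 1295] 0.23117943 [ 0.4718319  -0.22086405  0.062     ] y jig -0.010550605119414495
pt [ 0.4721 -0.2201  0.0648]
```

View pics/c4.png

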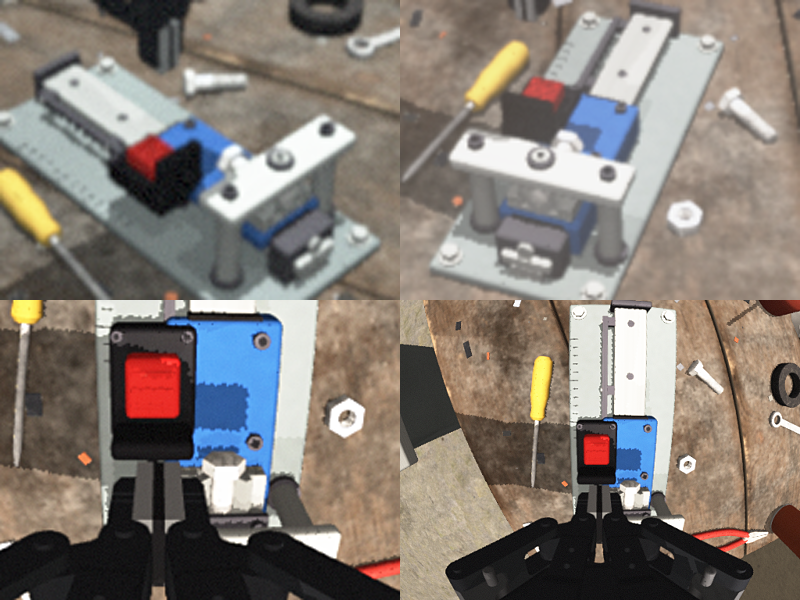

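The crops show the button up (height 65 mm now, against 61 at the start) and the blue nose at the black stop under the bridge. Everything loose is still in place. As a check, I measure the button-to-bush distance along the rail and the nose-to-stop gap.

```bash
python3 - <<'E'
from h import *
ax=np.array([.3305,.9438]); big=[]
for n,bu in (("scene",(278.4,225)),("side",(226.4,232.8))):
    im,d=imaging.camera(n); c=imaging.get_calibration(n); K=c["camera_matrix"]; R=Rotation.from_quat(c["rotation"]).as_matrix(); e=np.array(c["eye"])
    def on(uv,z):
        r=R@np.array([(uv[0]-K[0,2])/K[0,0],(uv[1]-K[1,2])/K[1,1],1]); return (e+r*(z-e[2])/r[2])[:2]
    P=pts(n,d); m=red(im)&(np.hypot(P[...,0]-.472,P[...,1]+.22)<.05)
    vs,us=np.nonzero(m); w=np.array([on(p,.066) for p in zip(us,vs)])@ax; b=on(bu,.091)
    print(n,"bush",b,"button rear edge - bush:",np.percentile(w,98)-b@ax,"(home: .101)")
    h,s,v=cv2.split(cv2.cvtColor(im,cv2.COLOR_BGR2HSV)); blue=(h>95)&(h<130)&(s>90)&(v>40)&(d>0)&(np.hypot(P[...,0]-.48,P[...,1]+.27)<.12)
    y=(P[blue][:,:2]-[.505,-.2213])@ax; print("blue along y jig",np.percentile(y,[1,3,97,99]).round(4))
    x0,y0=(250,228) if n=="scene" else (200,230)
    big.append(cv2.resize(im[y0:y0+45,x0:x0+60],(400,300),interpolation=cv2.INTER_CUBIC))
f=np.load("side.npz"); P=pts("side",f["d"]); h,s,v=cv2.split(cv2.cvtColor(f["im"],cv2.COLOR_BGR2HSV)); blue=(h>95)&(h<130)&(s>90)&(v>40)&(f["d"]>0)&(np.hypot(P[...,0]-.53,P[...,1]+.16)<.12)
y=(P[blue][:,:2]-[.505,-.2213])@ax; print("start blue",np.percentile(y,[1,3,97,99]).round(4))
cv2.imwrite("pics/c5.png",np.hstack(big))
E
```

```text
scene bush [ 0.48014421 -0.31594649] button rear edge - bush: 0.09828878272532406 (home: .101)
blue along y jig [-0.1128 -0.1116  0.0129  0.0145]
side bush [ 0.47682931 -0.31879389] button rear edge - bush: 0.09877324379145941 (home: .101)
blue along y jig [-0.1121 -0.1097  0.0119  0.0141]
start blue [-0.0081 -0.0072  0.1173  0.1204]
```

View pics/c5.png

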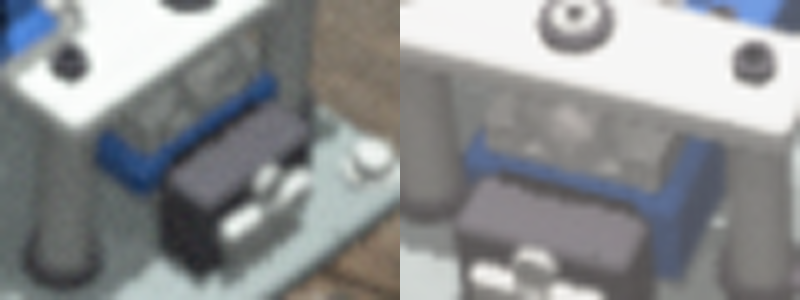

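The nose touches the stop face in both crops (blue edge against the black block at about (150,185) and (480,170)). The rear edge of the button is 98–99 mm from the bush: 101 mm would be home, 111 mm one notch short. So the carriage is home and locked.

```bash
python3 -c "
from workcell import order; print(order.job_done())"
```

```text
the job is handed in; nothing more can be done
None
```

The carriage is against the end stop with the button up and locked, the gripper is drawn clear, the loose parts stayed where they lay, and the job is handed in; the handed-in call gave no verdict.

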